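Clamp the filter cup in the ratchet holder

ROBOT

A 6-joint arm with a two-finger parallel gripper is mounted at the origin on the work surface. World frame = base frame: x ahead of the robot, y to its left, z up, the work surface at z = 0. Lengths are in m, angles in rad, forces in N, time in s.
With the tool pointing down it reaches from about 0.325 to 0.75 m from the base axis. Payload 7.6 kg.
Tool frame: the origin (TCP) lies at the very end of the fingers, on their centre line; the grasp point (between the pads) lies 19 mm behind it (env.grip_point_offset is the distance from the TCP to the grasp point, in m); z points along the fingers, y is the direction in which the jaws open and shut (so a half turn about z gives the same grasp; the last joint's range is limited). The gripper opens to 85 mm and grips with 20 to 120 N. Pads are 22 mm wide; open, the fingers measure 114 mm over their backs; the gripper's body (76 mm by 85 mm) begins 54 mm behind the grasp point. The pads swing forward as they close: fully open they stand 13 mm farther back than shut.
Start: joints at [-1.292, 0.052, 1.401, -0, 1.689, -0.07], TCP at [0.179, -0.493, 0.231] pointing down, gripper open.
Joint ranges: [-2.9, 2.9], [-0.91, 2.17], [0.12, 2.37], [-1.06, 4.2], [0.26, 2.73], [-2.93, 2.93]. Speed limits (rad/s): [2.57, 2.57, 3.01, 3.14, 3.14, 3.14].

INTERFACE

Orientations are given as a rotation vector (axis times angle).
In Python, from bench import read_state, camera, get_calibration, job, env gives the robot as it stands. The module is installed in compiled form; this text tells all that it offers.
- The arm moves only by the shell command python3 -m inch 'ROWS' [OPENING] [FORCE]. ROWS is JSON, a list of rows, each a list of 6 numbers: the shift along the world's x, y, z in units of 25 mm (1.0 is 25 mm), then the turn, a rotation vector about the world's x, y, z in units of 6 degrees (1.0 is 6 degrees). A call has exactly 8 rows; each row shifts and turns the commanded pose from where the row before left it; what a row does not reach is not made up. A row lasts 1/8 s, in which the tool goes at most 62.5 mm and 10.7 degrees, less where a joint would pass 70% of its speed; a pose out of reach is approached as far as the arm can. A call is refused whole if a number of a shift passes 1 or a number of a turn 1, either way. A call with a gripper value outside its range is refused whole. OPENING is the finger opening in mm, from 0 to 85.4, set as the call begins (- or left out, the last holds). The fingers move at their own pace and stop on an object; FORCE is the grip in N (left out, the last holds). Time passes only in rows, so rows that do not move let the fingers close, or fill a call up. It gives the time, the measured TCP pose, the force and the opening at its end, in the units of the state.
- read_state(): the state, without advancing time (a new reading comes with each control period).
- camera(name): name is "scene" or "top"; returns (picture, depth): 400x640x3 uint8, red, green, blue; 400x640 float32, m along the optical axis (not along the pixel's ray), 0 where there is no reading.
- get_calibration(name): a dict with "camera_matrix" (3x3 intrinsics, pixels), "T" (4x4, takes a point from camera to world coordinates). Camera axes: x right, y down, z forward; pixel columns grow to the right and rows downward; lengths in m; the calibration is good to about 2 mm. A picture is of the moment at which its call begins. get_calibration takes no time and is no camera call.
- job.sign_off(): hands the job in, once; it reports no verdict.
The state is a dict: "time_s": time; "qpos": joint angles; "joint_velocities": joint speeds; "joint_torque": joint torques, N m; "ee_pos": TCP position; "ee_rot": TCP orientation; "wrist_force": force on the tool from outside, world axes, zero at the start; "torque": the same for the moment, N m; "grip_width": opening from 0.0 (shut) to 1.0 (fully open).
Only numpy, scipy, OpenCV 4.12 (cv2) and the standard library are available. Lean on these libraries where they do the work, as an engineer would, in place of code of your own. Each camera call takes 0.05 s, during which the arm holds its last target.

TASK

Stand the grey filter cup upright in the bay of the ratchet holder and let go of it, then pump the holder's red-barred trigger until the orange pad presses the cup home against the V jaw with a snug grip of about 12 N (the pad pushed back some 6 mm), never so hard that the thin cup cracks. Move the jaw only with the trigger, leave the other things where they are, and finish still holding the trigger pushed, because the jaw slackens when it is let go.

Things in the scene. Friction and masses are not known exactly. Their poses are not given: they have to be found in the camera images.
- cup_center (a point): Centre (30 mm above its underside) of the grey plastic coarse filter cup: open-topped, straight and round, 56 mm across, 60 mm tall, wall 3 mm, about 60 g, dark slots round its side. Loose on the counter at the start. Its thin wall cracks when the jaw presses with over 26 N; 10 to 14 N holds it well.
- clamp: Ratchet holder screwed to the counter; aluminium base plate 100 mm wide, from x = -260 to +86 mm, top 12 mm above the counter. Origin at counter level under the seat. Its x axis is the clamping direction: along it come the trigger (x about -200 mm), the moving jaw, the bay for the cup, the fixed V jaw; y is across the plate. Both jaws are 50 to 65 mm wide and reach 57 mm above the counter.
- seat (a point): Point on top of the holder's plate where the centre of the cup's underside sits once the cup is home in the grey V jaw (notch 31 mm beyond the seat, arms reaching back to 17 mm beyond it). The pad face starts 56 to 76 mm from the seat on the other side, so a cup set down with its centre about 10 mm short of the seat, towards the pad, stands clear of both jaws.
- pad_face (a point): Centre of the front face of the moving jaw's orange pad (50 mm wide, 42 mm tall), 36 mm above the counter. At 28 mm from the seat along the holder's x axis it touches a cup that is home in the V.
- jaw (a joint): Travel of the moving jaw, m, 0 fully open, growing towards the V jaw (to 0.075). Starts at 0 to 0.020; at 0.048 the pad touches a cup that is home in the V. Friction of 4 N keeps it in place between pumps, but a jaw that presses a cup slips back to a grip of about 4 N or less when the trigger is let go.
- pad (a joint): How far the orange pad is pushed back on the jaw's springs, m, 0 when it touches nothing, at most 0.016. Stiffness 2 N per mm, so 0.006 means the cup is gripped with 12 N.
- trigger (a joint): Angle of the upright pump trigger, rad: 0 at rest (leaning 0.28 rad away from the jaws), 0.62 fully pumped (leaning 0.34 rad towards them); a spring brings it back. Pushed, its pawl catches a rack with 10 mm teeth and drives the jaw on, 0.035 m per rad after up to 10 mm of idle motion: 11 to 21 mm a full stroke. On the way back the pawl clicks over the teeth and the jaw stays.
- trigger_bar (a point): Centre of the trigger's red crossbar: round, 16 mm thick, 64 mm long, along the holder's y, about 131 mm above the counter at rest, on two black stems 12 mm deep (along x), 13.5 mm to either side. It swings 61 mm along x. A push of 2 to 4 N beats the spring, plus a third of (4 N + grip on the cup) to drive the jaw. Free space all round.
- trigger_pivot (a point): Middle of the trigger's pivot axis (along the holder's y), 180 mm from the seat, 35 mm above the counter; the crossbar turns about it at a radius of 100 mm.
- disc: Stainless steel filter disc, 58 mm across, 5 mm thick, with pinholes. A bystander; origin at the centre of its underside.
- canister: Green plastic flip-top canister, 82 mm across, 106 mm tall. A bystander; origin at the centre of its underside.
- mug: Blue ceramic mug, 76 mm across, 85 mm tall. A bystander; origin at the centre of its underside.
- plate: Empty white porcelain plate, 180 mm across, 18 mm high. A bystander; origin at the centre of its underside.
- whisk: Small steel whisk lying down, 190 mm long, 40 mm high. A bystander; origin at the centre of its underside (mid-length).
- brush: Blue hard silicone brush lying bristles up, 178 mm long, 30 mm wide, 25 mm high. A bystander; origin at the centre of its underside (mid-length).
There are look-alikes about, which are no part of the job. Of the things that look like the part that bears cup_center, the largest one is meant.

How it is judged:
On the way, in this order (a step that is already met when the one before it is completed fails the run):
1. the cup stands upright and released in the bay of the holder, not yet gripped (z of cup_center in the frame of clamp between 0.037 and 0.047 m and angle between cup_center's own z axis and vertical below 0.12 rad and x of cup_center in the frame of clamp between -0.045 and 0.008 m and y of cup_center in the frame of clamp between -0.025 and 0.025 m and contact force between the fingers and cup below 0.2 N and contact force between pad and cup below 0.5 N), for 0.2 s.
2. the trigger is being pumped and the pad has reached the cup (contact force between pad and cup above 1 N and value of joint trigger above 0.05 rad and contact force between the fingers and trigger above 0.5 N), for 0.05 s.
At the end, for the whole second after the job is handed in: The cup stands upright on the holder's plate (tilt under 0.12 rad), home in the V jaw (within 5 mm along and 6 mm across of the seat), pressed by the pad with 6 to 20 N, at rest and untouched by the hand, while the fingers hold the trigger pushed off its rest (over 0.05 rad, over 1 N on it) (z of cup_center in the frame of clamp between 0.037 and 0.047 m and angle between cup_center's own z axis and vertical below 0.12 rad and x of cup_center in the frame of clamp between -0.005 and 0.006 m and y of cup_center in the frame of clamp between -0.006 and 0.006 m and contact force between the fingers and cup below 0.2 N and contact force between pad and cup between 6 and 20 N and value of joint trigger above 0.05 rad and contact force between the fingers and trigger above 1 N and linear speed of cup below 0.02 m/s); the arm keeps its last pose, push and grip.
It fails at once if the jaw presses the cup with over 26 N: it cracks (contact force between pad and cup above 26 N).
It fails at once if the hand pushes the jaw directly instead of the trigger (contact force between any of the fingers, the arm and jaw above 3 N).
It fails at once if a bystander (disc, canister, mug, plate, whisk, brush) is moved by over 30 mm (distance of any of disc, canister, mug, plate, whisk, brush from where it was at the start of the episode above 0.03 m).
It also fails if it takes over 72 s, if anything falls off the work surface, if the arm or the gripper's body presses on something with over 40 N, if the wrist force passes 120 N, or if a joint passes its speed limit or range.

## Working session

There is one attempt and no reset: what is moved stays moved. The work goes in short steps, Python scripts to look and compute and a shell command to move; the robot and the scene stay as the last step left them, time stands still between calls to the robot, and variables do not carry over. Pictures are saved under pics/ and viewed, and the job is handed in when it is done.

```bash
ls; mkdir -p pics
python3 - <<'E'
from bench import *
import cv2, numpy as np
print(read_state())
for n in ("scene","top"):
    p,d=camera(n); cv2.imwrite(f"pics/{n}0.png",p[:,:,::-1]); np.save(f"pics/{n}0.npy",d); c=get_calibration(n); print(n,c)
E
```

```text
pics
{'time_s': 0.0, 'qpos': array([-1.29228730e+00,  5.28313378e-02,  1.40172219e+00,  4.67481616e-06,
        1.68860705e+00, -7.02683056e-02]), 'joint_velocities': array([ 1.82111858e-03, -6.27425789e-04, -1.30089638e-03,  1.32010286e-03,
       -4.53484835e-05,  8.25461974e-04]), 'joint_torque': array([-2.08568184e-03, -3.81669188e+01, -3.60190773e+01, -1.08440033e-04,
        6.19834886e-03, -2.88148931e-05]), 'ee_pos': array([ 0.17937359, -0.49308591,  0.23047655]), 'ee_rot': array([-3.09240705e+00, -5.44815706e-01,  2.48597409e-04]), 'wrist_force': array([-0.26147132,  0.50621691,  0.732373  ]), 'torque': array([ 0.02371526, -0.00699561,  0.00849787]), 'grip_width': 1.0019604915807663}
scene {'camera_matrix': array([[502.39932262,   0.        , 319.85327951],
       [  0.        , 502.39932262, 199.89813665],
       [  0.        ,   0.        ,   1.        ]]), 'T': array([[-0.8079747 ,  0.49616187, -0.31780542,  1.17757823],
       [ 0.5891794 ,  0.68643565, -0.42623203,  0.69469857],
       [ 0.00667289, -0.5316291 , -0.84695099,  1.61183856],
       [ 0.        ,  0.        ,  0.        ,  1.        ]])}
top {'camera_matrix': array([[500.18336192,   0.        , 321.18368006],
       [  0.        , 500.18336192, 196.87117271],
       [  0.        ,   0.        ,   1.        ]]), 'T': array([[ 0.01412096, -0.99505541,  0.09831245,  0.47315675],
       [-0.99987093, -0.01480567, -0.0062386 , -0.07254387],
       [ 0.00766334, -0.09821167, -0.99513604,  1.45489568],
       [ 0.        ,  0.        ,  0.        ,  1.        ]])}
```

View pics/scene0.png

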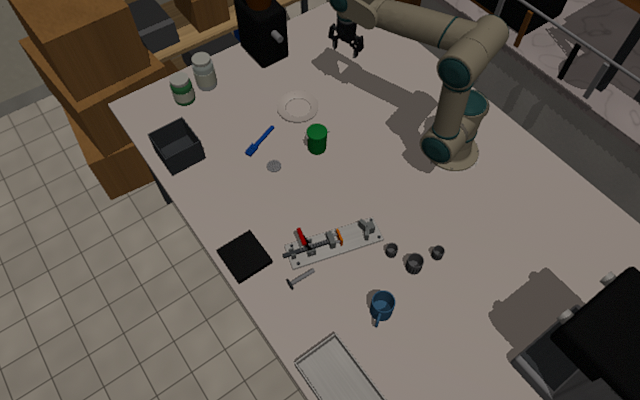

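View pics/top0.png

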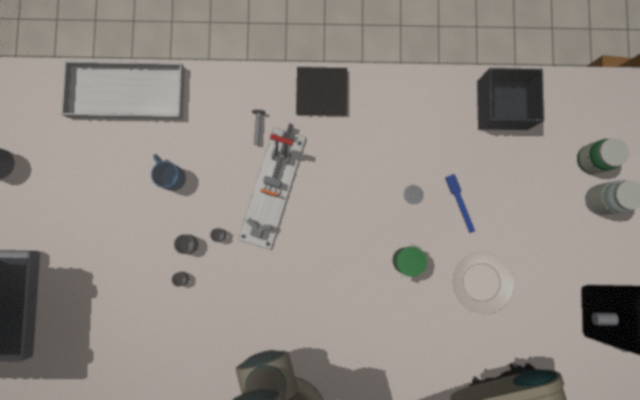

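The scene view shows three grey cups at (391,249), (414,263) and (437,252), with the holder at about (335,240). In the top view the cups are at (186,243), (218,235) and (181,279). The one at (186,243) looks largest. I'll zoom in and measure next.

```bash
cat > h.py <<'E'
import numpy as np, cv2
from bench import *
def cloud(d,n):
    c=get_calibration(n);K=c["camera_matrix"];T=c["T"]
    v,u=np.mgrid[0:d.shape[0],0:d.shape[1]]
    P=np.stack([(u-K[0,2])*d/K[0,0],(v-K[1,2])*d/K[1,1],d],-1)
    W=P@T[:3,:3].T+T[:3,3]; W[d==0]=np.nan
    return W
def proj(p,n):
    c=get_calibration(n);K=c["camera_matrix"];T=c["T"]
    q=(np.asarray(p)-T[:3,3])@T[:3,:3]; q=q@K.T; return q[...,:2]/q[...,2:]
def crop(img,r0,r1,c0,c1,s,f):
    cv2.imwrite(f,cv2.resize(img[r0:r1,c0:c1,::-1],None,fx=s,fy=s,interpolation=cv2.INTER_CUBIC))
def snap(n):
    p,d=camera(n); return p,d,cloud(d,n)
E
python3 - <<'E'
from h import *
for n in ("scene","top"):
    p=cv2.imread(f"pics/{n}0.png")[:,:,::-1]; d=np.load(f"pics/{n}0.npy"); W=cloud(d,n); np.save(f"pics/W{n}.npy",W)
    if n=="scene": crop(p,205,305,270,450,4,"pics/sc.png")
    else: crop(p,110,300,150,320,3,"pics/tc.png")
    cups={"scene":[(391,249),(414,263),(437,252)],"top":[(186,243),(218,235),(181,279)]}[n]
    for u,v in cups:
        w=W[v-22:v+23,u-22:u+23].reshape(-1,3); dist=np.linalg.norm(w[:,:2]-W[v,u,:2],axis=1)
        w=w[(w[:,2]>0.015)&(dist<0.06)]
        print(n,(u,v),len(w),"zmax",np.percentile(w[:,2],98),"min",w.min(0),"max",w.max(0))
        top=w[w[:,2]>np.percentile(w[:,2],98)-0.008]
        print("   rim mid",(top.min(0)+top.max(0))/2,"ext",np.ptp(top,axis=0))
    print("table z",np.nanmedian(W[290:300,250:260,2]) if n=="top" else W[330:340,440:450,2].mean())
E
```

```text
scene (391, 249) 108 zmax 0.045400907342272354 min [0.48006528 0.14297835 0.01514553] max [0.52496072 0.23050154 0.04944829]
   rim mid [0.50096963 0.20904476 0.04348663] ext [0.04096294 0.04129101 0.01192331]
scene (414, 263) 223 zmax 0.06517440169324117 min [0.44640584 0.26876499 0.01599319] max [0.50441405 0.32557653 0.06793989]
   rim mid [0.47595136 0.29808868 0.06261821] ext [0.05692539 0.05367237 0.01064335]
scene (437, 252) 110 zmax 0.04954790928086133 min [0.35474601 0.29137032 0.0154788 ] max [0.39803825 0.33114709 0.05027928]
   rim mid [0.37616931 0.31175378 0.04608854] ext [0.0428466  0.03878661 0.00838149]
table z 0.0008084210400849612
top (186, 243) 223 zmax 0.06418720748566228 min [0.44886659 0.26983102 0.01514297] max [0.50266667 0.3260313  0.06689836]
   rim mid [0.47556505 0.29799111 0.06154984] ext [0.05258677 0.05548842 0.01069704]
top (218, 235) 85 zmax 0.046363383981169806 min [0.48022951 0.19000358 0.01528158] max [0.52057321 0.27120676 0.04714891]
   rim mid [0.50211352 0.21030239 0.04278596] ext [0.03678522 0.04059763 0.00872591]
top (181, 279) 106 zmax 0.04862403715994796 min [0.35745307 0.2922904  0.01522863] max [0.39826161 0.33253049 0.05106557]
   rim mid [0.3769832  0.3125914  0.04585967] ext [0.03906026 0.0373567  0.01041179]
table z -0.000444648285749194
```

```bash
sleep 1; ls pics
```

```text
Wscene.npy
Wtop.npy
sc.png
scene0.npy
scene0.png
tc.png
top0.npy
top0.png
```

View pics/sc.png

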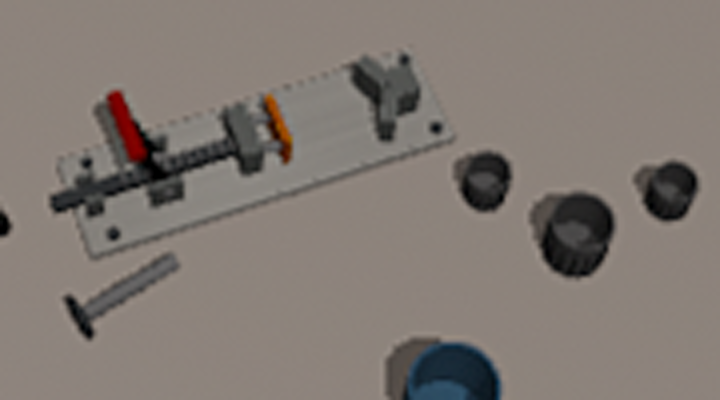

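View pics/tc.png

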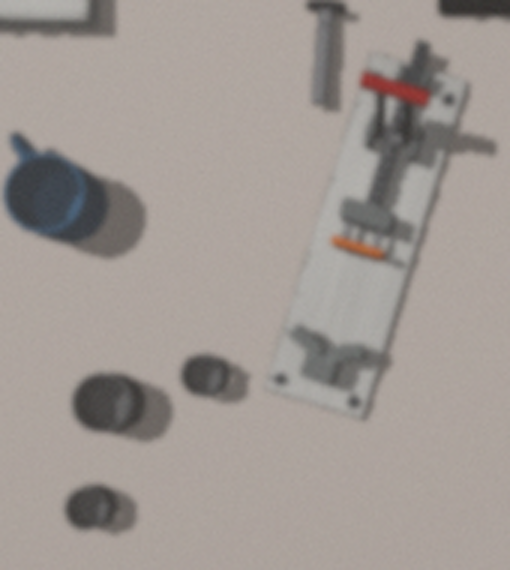

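The holder is clear in both crops: red bar at top (283,139), orange pad at top (270,191), V jaw at top (263,229). The largest cup is 56 mm across, 60 mm tall and standing upright. Next I fit the holder frame.

```bash
cat > fit.py <<'E'
from h import *
def fit(n,p,W):
    hsv=cv2.cvtColor(np.ascontiguousarray(p),cv2.COLOR_RGB2HSV); r=p.astype(int)
    box=(W[...,0]>0.42)&(W[...,0]<0.85)&(W[...,1]>-0.02)&(W[...,1]<0.27)
    H,S=hsv[...,0],hsv[...,1]
    red=box&(S>150)&((H<6)|(H>174))&(W[...,2]>0.06)
    org=box&(S>130)&(H>=6)&(H<22)&(W[...,2]>0.01)
    pl=box&(W[...,2]>0.006)&(W[...,2]<0.018)
    k,l,st,_=cv2.connectedComponentsWithStats(pl.astype(np.uint8))
    i=1+np.argmax(st[1:,4]); pl=l==i
    # sub-pixel rect from hull of plate
    pts=W[pl][:,:2].astype(np.float32); rc=cv2.minAreaRect(pts)
    return W[red],W[org],rc,pts
if __name__=="__main__":
    np.set_printoptions(precision=4,suppress=True)
    for n in ("scene","top"):
        p=cv2.imread(f"pics/{n}0.png")[:,:,::-1]; W=np.load(f"pics/W{n}.npy")
        R,O,rc,pts=fit(n,p,W)
        print(n,"rect",rc)
        for q,nm in ((R,"red"),(O,"org")):
            c=q.mean(0); w,v=np.linalg.eigh(np.cov(q[:,:2].T)); print(nm,len(q),c,"zmax",q[:,2].max(),"min",q.min(0),"max",q.max(0),"dir",v[:,1],np.degrees(np.arctan2(v[1,1],v[0,1])))
E
python3 fit.py
```

```text
scene rect ((0.6390455961227417, 0.05896974727511406), (0.11243066191673279, 0.34749647974967957), 73.87638092041016)
red 81 [0.757  0.0318 0.1324] zmax 0.14830237696768656 min [0.7334 0.0003 0.0601] max [0.771  0.0595 0.1483] dir [0.2911 0.9567] 73.07378791284387
org 51 [0.6259 0.0713 0.0485] zmax 0.06775170874060632 min [0.6155 0.0408 0.0118] max [0.6358 0.0917 0.0678] dir [0.2507 0.9681] 75.47991413712789
top rect ((0.6414490342140198, 0.06273762881755829), (0.1052965521812439, 0.347447007894516), 74.40309143066406)
red 52 [0.7564 0.0266 0.1383] zmax 0.14627590873253826 min [0.7474 0.0017 0.1331] max [0.7657 0.0533 0.1463] dir [0.2814 0.9596] 73.6572398965735
org 32 [0.6224 0.0651 0.0541] zmax 0.06070860237560782 min [0.6159 0.0464 0.039 ] max [0.6283 0.0852 0.0607] dir [0.2738 0.9618] 74.10939076101155
```

```bash
cat >> h.py <<'E'
th=np.radians(164.3); ex=np.array([np.cos(th),np.sin(th)]); ey=np.array([-ex[1],ex[0]])
seat=np.array([0.6410,0.0620])+0.087*ex
def toc(P): 
    q=np.asarray(P)[...,:2]-seat; return np.stack([q@ex,q@ey,np.asarray(P)[...,2]],-1)
def tow(x,y=0): return seat+x*ex+y*ey
E
python3 - <<'E'
from h import *
from fit import fit
np.set_printoptions(precision=4,suppress=True)
print("seat",seat,"ex",ex,"ey",ey)
for n in ("scene","top"):
    p=cv2.imread(f"pics/{n}0.png")[:,:,::-1]; W=np.load(f"pics/W{n}.npy")
    R,O,rc,pts=fit(n,p,W)
    for q,nm in ((R,"red"),(O,"org")):
        c=toc(q); print(n,nm,"med",np.median(c,0),"p5",np.percentile(c,5,0),"p95",np.percentile(c,95,0))
    C=toc(W.reshape(-1,3)); m=(np.abs(C[:,1])<0.045)&(C[:,0]>-0.02)&(C[:,0]<0.08)&(C[:,2]>0.03)
    print("V",C[m].min(0),C[m].max(0),np.median(C[m],0))
    pc=toc(np.c_[pts,pts[:,:1]*0]); 
    mm=(pc[:,0]>-.05)&(pc[:,0]<.0); print("plate y lim",np.percentile(pc[mm][:,1],[1,99]),"x lim",np.percentile(pc[:,0],[0.3,99.7]))
cup=np.array([0.4757,0.298]); t=tow(-0.012); print("target",t,"delta25",(t-cup)/0.025)
E
```

```text
seat [0.5572 0.0855] ex [-0.9627  0.2706] ey [-0.2706 -0.9627]
scene red med [-0.2079 -0.0041  0.1376] p5 [-0.2142 -0.0289  0.0893] p95 [-0.1953  0.0247  0.1439]
scene org med [-0.0699 -0.0064  0.0528] p5 [-0.0737 -0.0233  0.0271] p95 [-0.0657  0.0188  0.061 ]
V [ 0.0172 -0.0363  0.0301] [0.062  0.0373 0.0728] [0.0321 0.0006 0.0529]
plate y lim [-0.0485  0.0513] x lim [-0.2578  0.0847]
top red med [-0.2074  0.0054  0.1378] p5 [-0.2111 -0.0216  0.1335] p95 [-0.2043  0.0243  0.1434]
top org med [-0.0682  0.0017  0.0556] p5 [-0.0709 -0.0154  0.0432] p95 [-0.0662  0.019   0.0597]
V [ 0.0163 -0.0365  0.033 ] [0.0608 0.0352 0.0611] [0.0338 0.001  0.0531]
plate y lim [-0.0483  0.0492] x lim [-0.2572  0.0827]
target [0.5688 0.0823] delta25 [ 3.7239 -8.6282]
```

```bash
python3 -m inch '[[0.68,0.98,0,0,0,0.75],[0.68,0.98,0,0,0,0.75],[0.68,0.98,0,0,0,0.75],[0.68,0.98,0,0,0,0.75],[0.68,0.98,0,0,0,0.75],[0.68,0.98,0,0,0,0.75],[0.68,0.98,0,0,0,0.75],[0.68,0.98,0,0,0,0.75]]' 75 30
```

```text
time_s: 1.1
ee_pos: [0.3158, -0.2964, 0.231]
ee_rot: [-2.772, -1.478, 0.0]
wrist_force: [0.6, -0.5, 0.1]
grip_width: 0.88
```

```bash
python3 -m inch '[[0.68,0.98,0,0,0,0.75],[0.68,0.98,0,0,0,0.75],[0.68,0.98,0,0,0,0.75],[0.68,0.98,0,0,0,0.75],[0.68,0.98,0,0,0,0.75],[0.68,0.98,0,0,0,0.75],[0.68,0.98,0,0,0,0.75],[0.68,0.98,0,0,0,0.75]]' && python3 -m inch '[[0.065,0.995,0,0,0,0.75],[0.065,0.995,0,0,0,0.75],[0.065,0.995,0,0,0,0.75],[0.065,0.995,0,0,0,0.75],[0.065,0.995,0,0,0,0.75],[0.065,0.995,0,0,0,0.75],[0.065,0.995,0,0,0,0.75],[0.065,0.995,0,0,0,0.75]]' && python3 -m inch '[[0.065,0.995,-0.3,0,0,0.75],[0.065,0.995,-0.3,0,0,0.75],[0.065,0.995,-0.3,0,0,0.75],[0.065,0.995,-0.3,0,0,0.75],[0.065,0.995,-0.3,0,0,0.75],[0.065,0.995,-0.3,0,0,0.75],[0.065,0.995,-0.3,0,0,0.75],[0.065,0.995,-0.3,0,0,0.75]]'
cat >> h.py <<'E'
from scipy.spatial.transform import Rotation as Ro
def st():
    s=read_state(); R=Ro.from_rotvec(s['ee_rot']).as_matrix()
    print("t",round(s['time_s'],2),"tcp",s['ee_pos'].round(4),"clamp",toc(s['ee_pos']).round(4),"jaw az",np.degrees(np.arctan2(R[1,1],R[0,1])).round(2),"z",R[:,2].round(3),"F",s['wrist_force'].round(2),"gw",round(s['grip_width'],3),"q",s['qpos'].round(2))
    return s
E
python3 -c "from h import *; st()"
```

```text
time_s: 2.1
ee_pos: [0.4518, -0.1004, 0.2309]
ee_rot: [-2.179, -2.262, 0.0]
wrist_force: [-0.1, -0.5, -0.5]
grip_width: 0.873
time_s: 3.1
ee_pos: [0.4642, 0.0984, 0.2309]
ee_rot: [-1.374, -2.825, 0.001]
wrist_force: [1.1, -0.3, 0.8]
grip_width: 0.879
time_s: 4.1
ee_pos: [0.4772, 0.2973, 0.1705]
ee_rot: [-0.433, -3.111, 0.001]
wrist_force: [-0.1, -0.0, -0.5]
grip_width: 0.878
t 4.1 tcp [0.4772 0.2973 0.1705] clamp [ 0.1343 -0.1822  0.1705] jaw az 74.13 z [-0.001 -0.    -1.   ] F [-0.12 -0.04 -0.47] gw 0.878 q [ 0.49  0.18  1.38  0.    1.58 -0.8 ]
```

```bash
python3 -m inch '[[-0.06,0.03,-0.71,0,0,0.03],[0,0,-0.71,0,0,0],[0,0,-0.71,0,0,0],[0,0,-0.71,0,0,0],[0,0,-0.71,0,0,0],[0,0,-0.71,0,0,0],[0,0,-0.71,0,0,0],[0,0,-0.71,0,0,0]]' && python3 -m inch '[[0,0,0,0,0,0],[0,0,0,0,0,0],[0,0,0,0,0,0],[0,0,0,0,0,0],[0,0,0,0,0,0],[0,0,0,0,0,0],[0,0,0,0,0,0],[0,0,0,0,0,0]]' 45 25
python3 -c "from h import *; st()"
```

```text
time_s: 5.1
ee_pos: [0.476, 0.2973, 0.0281]
ee_rot: [0.433, 3.112, 0.0]
wrist_force: [-0.7, -0.3, -0.2]
grip_width: 0.879
time_s: 6.1
ee_pos: [0.476, 0.2973, 0.0293]
ee_rot: [0.433, 3.112, 0.0]
wrist_force: [-0.4, -0.4, -1.1]
grip_width: 0.636
t 6.1 tcp [0.476  0.2973 0.0293] clamp [ 0.1356 -0.1819  0.0293] jaw az 74.16 z [ 0.  0. -1.] F [-0.37 -0.42 -1.07] gw 0.636 q [ 0.49  0.31  1.52  0.    1.31 -0.8 ]
```

```bash
python3 -m inch '[[0,0,0.9,0,0,0],[0,0,0.9,0,0,0],[0,0,0.9,0,0,0],[0,0,0.9,0,0,0],[0.3,-0.7,0.4,0,0,0],[0.3,-0.7,0,0,0,0],[0.3,-0.7,0,0,0,0],[0.3,-0.7,0,0,0,0]]' && python3 -m inch '[[0.314,-0.725,0,0,0,0.02],[0.314,-0.725,0,0,0,0],[0.314,-0.725,0,0,0,0],[0.314,-0.725,0,0,0,0],[0.314,-0.725,0,0,0,0],[0.314,-0.725,0,0,0,0],[0.314,-0.725,0,0,0,0],[0.314,-0.725,0,0,0,0]]'
python3 - <<'E'
from h import *
st()
p,d,W=snap("scene"); crop(p,170,300,270,430,4,"pics/s1.png")
E
```

```text
time_s: 7.1
ee_pos: [0.5062, 0.2255, 0.1283]
ee_rot: [-0.434, -3.11, 0.001]
wrist_force: [2.0, 0.7, -1.1]
grip_width: 0.637
time_s: 8.1
ee_pos: [0.5692, 0.0811, 0.1293]
ee_rot: [-0.429, -3.112, -0.0]
wrist_force: [-0.5, -0.7, -0.7]
grip_width: 0.632
t 8.1 tcp [0.5692 0.0811 0.1293] clamp [-0.0127  0.001   0.1293] jaw az 74.29 z [-0.  0. -1.] F [-0.51 -0.67 -0.74] gw 0.632 q [ 0.08  0.25  1.39  0.    1.5  -1.22]
```

View pics/s1.png

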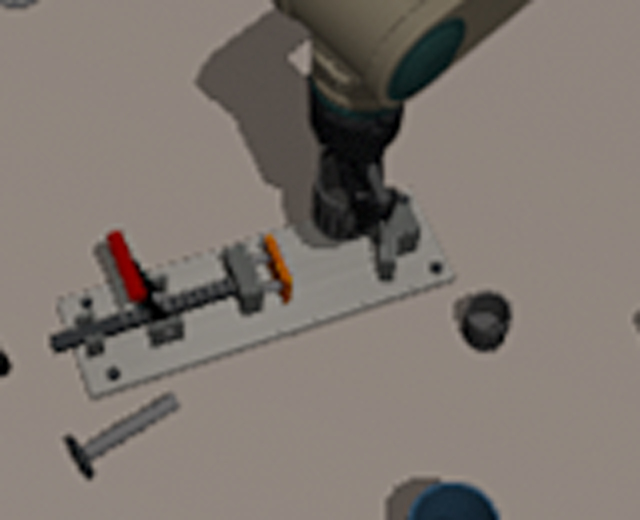

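The cup is held upright above the bay, between the pad at (278,268) and the V jaw at (398,240) in the crop. Lowering it now.

```bash
python3 -m inch '[[0,0,-0.6,0,0,0],[0,0,-0.6,0,0,0],[0,0,-0.6,0,0,0],[0,0,-0.6,0,0,0],[0,0,-0.5,0,0,0],[0,0,-0.3,0,0,0],[0,0,-0.2,0,0,0],[0,0,-0.08,0,0,0]]'
python3 - <<'E'
from h import *
st()
E
```

```text
time_s: 9.15
ee_pos: [0.5689, 0.0824, 0.0423]
ee_rot: [0.429, 3.112, 0.0]
wrist_force: [-0.1, -0.6, -1.8]
grip_width: 0.639
t 9.15 tcp [0.5689 0.0824 0.0423] clamp [-0.0121 -0.0001  0.0423] jaw az 74.29 z [ 0.  0. -1.] F [-0.05 -0.56 -1.81] gw 0.639 q [ 0.08  0.33  1.47  0.    1.34 -1.22]
```

```bash
python3 -m inch '[[0,0,-0.03,0,0,0],[0,0,0,0,0,0],[0,0,0,0,0,0],[0,0,0,0,0,0],[0,0,0,0,0,0],[0,0,0,0,0,0],[0,0,0.2,0,0,0],[0,0,0.3,0,0,0]]' 75 && python3 -m inch '[[0,0,0.8,0,0,0],[0,0,1,0,0,0],[0,0,1,0,0,0],[0,0,1,0,0,0],[0,0,1,0,0,0],[0,0,1,0,0,0],[0,0,1,0,0,0],[0,0,0,0,0,0]]'
python3 - <<'E'
from h import *
st()
p,d,W=snap("scene"); crop(p,170,300,270,430,4,"pics/s2.png")
p,d,W=snap("top"); crop(p,110,270,200,340,4,"pics/t2.png")
E
```

```text
time_s: 10.15
ee_pos: [0.5687, 0.0823, 0.0544]
ee_rot: [-0.429, -3.112, -0.0]
wrist_force: [0.1, -0.4, -0.1]
grip_width: 0.886
time_s: 11.15
ee_pos: [0.5696, 0.0824, 0.2269]
ee_rot: [0.429, 3.107, 0.002]
wrist_force: [0.1, -0.1, 0.7]
grip_width: 0.879
t 11.15 tcp [0.5696 0.0824 0.2269] clamp [-0.0128 -0.0004  0.2269] jaw az 74.29 z [ 0.005  0.    -1.   ] F [ 0.09 -0.1   0.7 ] gw 0.879 q [ 0.08  0.19  1.26  0.    1.69 -1.22]
```

View pics/s2.png

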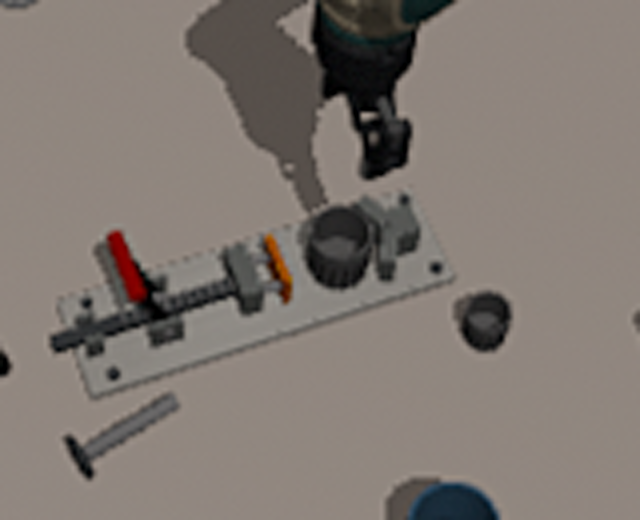

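View pics/t2.png

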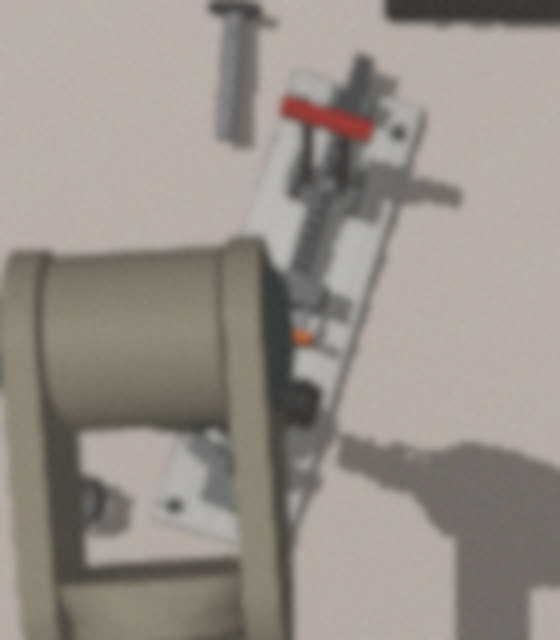

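The cup stands upright in the bay at crop (340,247), clear of both the pad and the V. Next I turn the hand a quarter turn and go over the trigger. The far finger will hook behind the bar.

```bash
python3 -m inch '[[0.4,-0.12,0,0,0,-0.94],[0.4,-0.12,0,0,0,-0.94],[0.4,-0.12,0,0,0,-0.94],[0.4,-0.12,0,0,0,-0.94],[0.4,-0.12,0,0,0,-0.94],[0.4,-0.12,0,0,0,-0.94],[0.4,-0.12,0,0,0,-0.94],[0.4,-0.12,0,0,0,-0.94]]' 80 60 && python3 -m inch '[[0.4,-0.12,0,0,0,-0.94],[0.4,-0.12,0,0,0,-0.94],[0.4,-0.12,0,0,0,-0.94],[0.4,-0.12,0,0,0,-0.94],[0.4,-0.12,0,0,0,-0.94],[0.4,-0.12,0,0,0,-0.94],[0.4,-0.12,0,0,0,-0.94],[0.4,-0.12,0,0,0,-0.94]]' && python3 -m inch '[[0,0,0,-0.1,-0.34,0],[0,0,0,-0.1,-0.34,0],[0,0,0,-0.1,-0.34,0],[0,0,0,-0.1,-0.34,0],[0,0,0,-0.1,-0.34,0],[0,0,0,-0.1,-0.34,0],[0,0,0,-0.1,-0.34,0],[0,0,0,0,0,0]]'
python3 - <<'E'
from h import *
st()
E
```

```text
time_s: 12.25
ee_pos: [0.6486, 0.0582, 0.222]
ee_rot: [-1.594, -2.704, 0.002]
wrist_force: [0.1, -0.3, -0.2]
grip_width: 0.936
time_s: 13.25
ee_pos: [0.7286, 0.0342, 0.2217]
ee_rot: [-2.51, -1.886, 0.004]
wrist_force: [-1.0, 0.2, -0.7]
grip_width: 0.935
time_s: 14.25
ee_pos: [0.7279, 0.0346, 0.2222]
ee_rot: [2.336, 1.763, 0.224]
wrist_force: [-0.5, -0.1, -0.2]
grip_width: 0.937
t 14.25 tcp [0.7279 0.0346 0.2222] clamp [-0.1781  0.0029  0.2222] jaw az -15.91 z [ 0.244 -0.072 -0.967] F [-0.45 -0.14 -0.16] gw 0.937 q [ 0.03  0.45  0.97 -0.08  1.48  0.3 ]
```

```bash
python3 -m inch '[[0.23,-0.02,-0.4,0,0,0],[0.23,-0.02,-0.4,0,0,0],[0.23,-0.02,-0.4,0,0,0],[0,0,-0.4,0,0,0],[0,0,-0.4,0,0,0],[0,0,0,0,0,0],[0,0,0,0,0,0],[0,0,0,0,0,0]]'
python3 - <<'E'
from h import *
st()
p,d,W=snap("scene"); crop(p,150,280,260,400,5,"pics/s3.png")
p,d,W=snap("top"); crop(p,90,220,220,350,4,"pics/t3.png")
E
```

```text
time_s: 15.25
ee_pos: [0.7462, 0.0329, 0.175]
ee_rot: [2.334, 1.76, 0.229]
wrist_force: [-0.5, -0.7, 1.0]
grip_width: 0.941
t 15.25 tcp [0.7462 0.0329 0.175 ] clamp [-0.1962 -0.0005  0.175 ] jaw az -15.94 z [ 0.248 -0.072 -0.966] F [-0.52 -0.65  1.04] gw 0.941 q [ 0.02  0.52  0.97 -0.08  1.4   0.31]
```

View pics/s3.png

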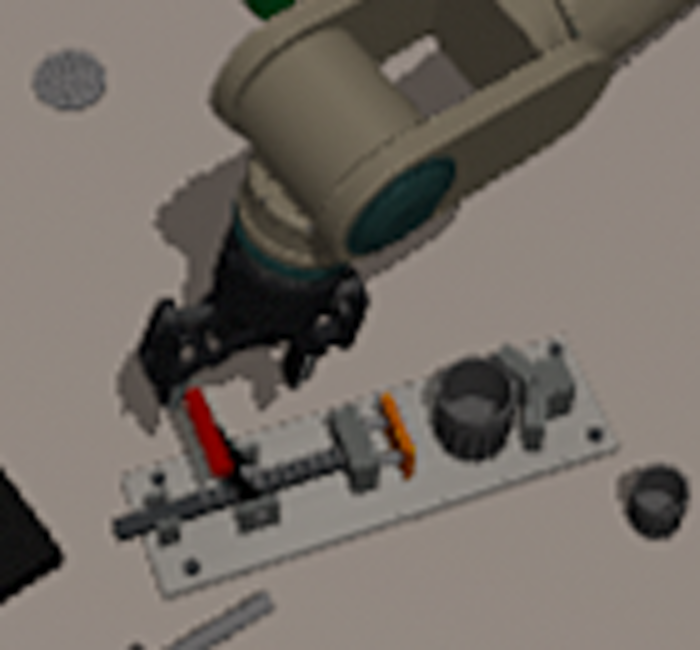

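View pics/t3.png

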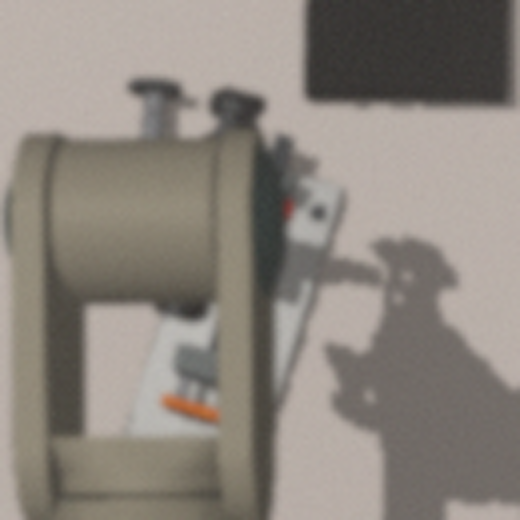

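The hand is above the trigger, with the far finger at crop (160,370) and the near one at (300,370). I'll check the fingertip positions in the holder's frame before going down.

Run:
```python
from h import *
np.set_printoptions(precision=4,suppress=True)
s=read_state()
p,d,W=snap("scene"); C=toc(W)
# express in tool frame
R=Ro.from_rotvec(s['ee_rot']).as_matrix(); L=(W-s['ee_pos'])@R
print("tool y in clamp x:",R[:2,1]@ex)
m=(np.abs(L[...,1])<0.09)&(np.abs(L[...,0])<0.03)&(L[...,2]>-0.06)&(L[...,2]<0.03)&(W[...,2]>0.15)
for sgn in (1,-1):
    q=L[m&(L[...,1]*sgn>0.03)]; c=C[m&(L[...,1]*sgn>0.03)]
    print(sgn,len(q)); 
    if len(q): print(" tool min",q.min(0),"max",q.max(0)," clamp min",c.min(0),"max",c.max(0))
```

```text
tool y in clamp x: -0.9661943855160069
1 42
 tool min [-0.0103  0.0382 -0.0589] max [ 0.0137  0.0694 -0.0146]  clamp min [-0.2482 -0.0141  0.1996] max [-0.2186  0.0098  0.2485]
-1 56
 tool min [-0.013  -0.0656 -0.06  ] max [ 0.0145 -0.0361 -0.0118]  clamp min [-0.1544 -0.0152  0.1758] max [-0.1175  0.0123  0.2203]
```

```bash
python3 -m inch '[[0,0,-0.4,0,0,0],[0,0,-0.5,0,0,0],[0,0,-0.5,0,0,0],[0,0,-0.5,0,0,0],[0,0,-0.5,0,0,0],[0,0,-0.4,0,0,0],[0,0,-0.2,0,0,0],[0,0,0,0,0,0]]'
python3 - <<'E'
from h import *
st()
p,d,W=snap("scene"); crop(p,150,280,260,400,5,"pics/s4.png")
E
```

```text
time_s: 16.4
ee_pos: [0.7459, 0.0328, 0.0987]
ee_rot: [2.335, 1.761, 0.227]
wrist_force: [0.2, 0.2, 0.5]
grip_width: 0.933
t 16.4 tcp [0.7459 0.0328 0.0987] clamp [-0.1959 -0.0003  0.0987] jaw az -15.94 z [ 0.246 -0.073 -0.967] F [0.17 0.25 0.54] gw 0.933 q [ 0.02  0.56  1.06 -0.08  1.27  0.32]
```

View pics/s4.png

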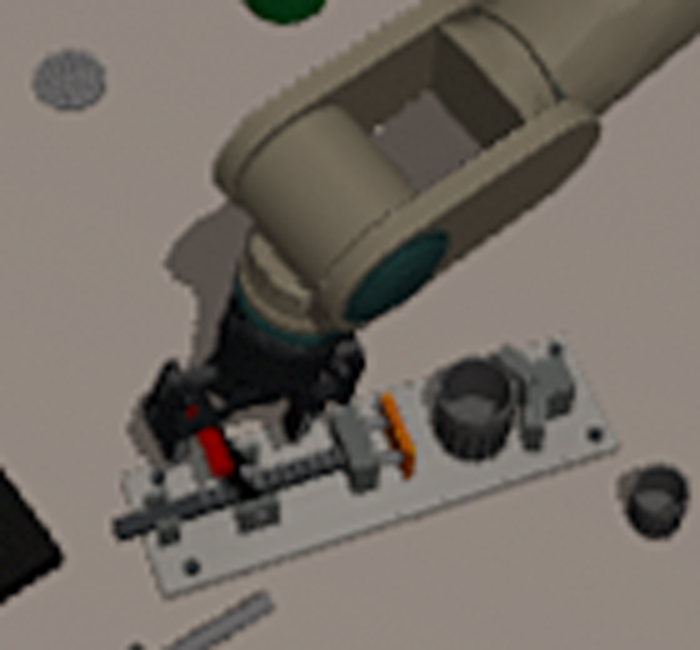

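The far finger is behind the bar at crop (175,420). First stroke now. It advances the jaw 19 mm at most, so the pad cannot reach the cup yet.

```bash
python3 -m inch '[[-0.332,0.093,0,0,0,0],[-0.332,0.093,0,0,0,0],[-0.332,0.093,0,0,0,0],[-0.332,0.093,0,0,0,0],[-0.332,0.093,0,0,0,0],[-0.332,0.093,0,0,0,0],[-0.332,0.093,0,0,0,0],[-0.332,0.093,0,0,0,0]]'
python3 - <<'E'
from h import *
st()
p,d,W=snap("scene"); crop(p,150,280,260,400,5,"pics/s5.png"); s=read_state(); print(s['wrist_force']) 
from fit import fit
R,O,rc,_=fit("scene",p,W); print("org",len(O),np.median(toc(O),0),np.percentile(toc(O),90,0));
E
```

```text
time_s: 17.45
ee_pos: [0.6795, 0.0518, 0.0995]
ee_rot: [2.334, 1.761, 0.23]
wrist_force: [6.7, -0.0, -1.7]
grip_width: 0.933
t 17.45 tcp [0.6795 0.0518 0.0995] clamp [-0.1268 -0.0006  0.0995] jaw az -15.93 z [ 0.248 -0.072 -0.966] F [ 6.66 -0.02 -1.67] gw 0.933 q [ 0.06  0.38  1.3  -0.09  1.21  0.36]
[ 3.06804151 -0.27032338  2.85652493]
org 44 [-0.05811057 -0.00888637  0.05360361] [-0.05424202  0.00941212  0.06191476]
```

View pics/s5.png

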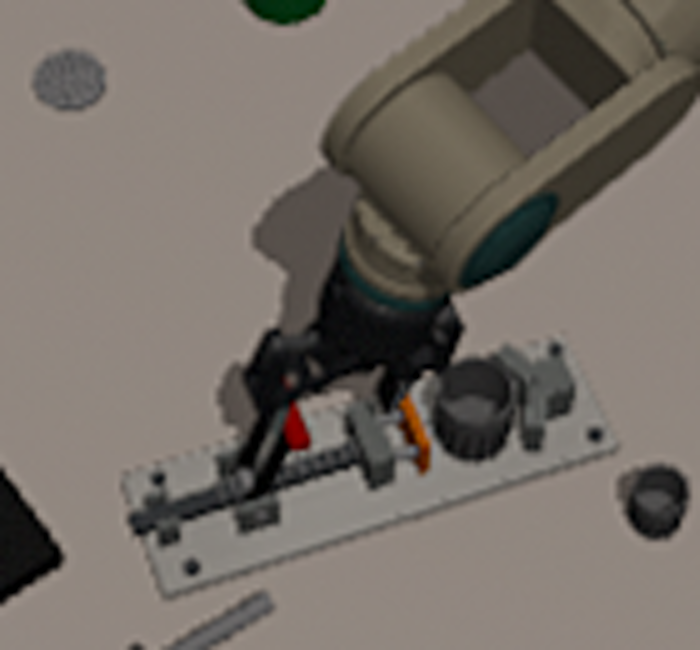

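The jaw advanced about 12 mm, with the pad face now at about -54 mm. Returning for the second stroke.

```bash
python3 -m inch '[[0.332,-0.093,0,0,0,0],[0.332,-0.093,0,0,0,0],[0.332,-0.093,0,0,0,0],[0.332,-0.093,0,0,0,0],[0.332,-0.093,0,0,0,0],[0.332,-0.093,0,0,0,0],[0.332,-0.093,0,0,0,0],[0.24,-0.067,0,0,0,0]]'
python3 - <<'E'
from h import *
st()
E
python3 -m inch '[[-0.332,0.093,0,0,0,0],[-0.332,0.093,0,0,0,0],[-0.332,0.093,0,0,0,0],[-0.332,0.093,0,0,0,0],[-0.332,0.093,0,0,0,0],[-0.332,0.093,0,0,0,0],[-0.332,0.093,0,0,0,0],[-0.24,0.067,0,0,0,0]]'
python3 - <<'E'
from h import *
st()
p,d,W=snap("scene"); crop(p,150,280,260,400,5,"pics/s6.png")
from fit import fit
R,O,rc,_=fit("scene",p,W); print("org",len(O),np.median(toc(O),0),np.percentile(toc(O),90,0)); st()
E
```

```text
time_s: 18.5
ee_pos: [0.7438, 0.0335, 0.0986]
ee_rot: [2.335, 1.761, 0.227]
wrist_force: [0.2, -0.4, -0.1]
grip_width: 0.933
t 18.5 tcp [0.7438 0.0335 0.0986] clamp [-0.1937 -0.0004  0.0986] jaw az -15.94 z [ 0.245 -0.072 -0.967] F [ 0.23 -0.39 -0.07] gw 0.933 q [ 0.02  0.56  1.07 -0.08  1.26  0.32]
time_s: 19.5
ee_pos: [0.6786, 0.052, 0.0981]
ee_rot: [2.335, 1.762, 0.227]
wrist_force: [7.0, -0.2, -2.3]
grip_width: 0.939
t 19.5 tcp [0.6786 0.052  0.0981] clamp [-0.1259 -0.0005  0.0981] jaw az -15.91 z [ 0.245 -0.072 -0.967] F [ 6.98 -0.17 -2.29] gw 0.939 q [ 0.06  0.39  1.3  -0.09  1.21  0.36]
org 61 [-0.0474719  -0.00500266  0.05321808] [-0.04076433  0.01715763  0.06020294]
t 19.55 tcp [0.6781 0.0522 0.0979] clamp [-0.1254 -0.0006  0.0979] jaw az -15.9 z [ 0.245 -0.072 -0.967] F [ 4.2  -0.09  1.54] gw 0.939 q [ 0.06  0.39  1.3  -0.09  1.21  0.36]
```

View pics/s6.png

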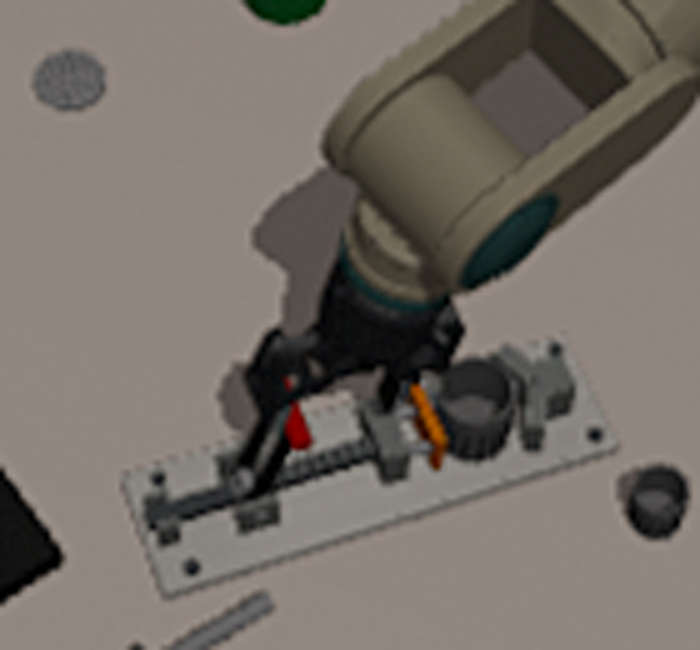

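The second stroke put the pad at about -43 mm, close to the cup. I'll push on a little, then return and make the third stroke. The cup will only slide, because its contact margin is large.

```bash
python3 -m inch '[[-0.06,0.017,0,0,0,0],[-0.06,0.017,0,0,0,0],[0,0,0,0,0,0],[0.33,-0.093,0,0,0,0],[0.33,-0.093,0,0,0,0],[0.33,-0.093,0,0,0,0],[0.33,-0.093,0,0,0,0],[0.33,-0.093,0,0,0,0]]'
python3 -m inch '[[0.33,-0.093,0,0,0,0],[0.33,-0.093,0,0,0,0],[0.33,-0.093,0,0,0,0],[0.1,-0.028,0,0,0,0],[0,0,0,0,0,0],[-0.3,0.084,0,0,0,0],[-0.3,0.084,0,0,0,0],[-0.3,0.084,0,0,0,0]]'
python3 - <<'E'
from h import *
st()
p,d,W=snap("scene"); crop(p,150,280,260,400,5,"pics/s7.png")
from fit import fit
R,O,rc,_=fit("scene",p,W); print("org",len(O),np.median(toc(O),0),np.percentile(toc(O),90,0)); st()
E
```

```text
time_s: 20.55
ee_pos: [0.7179, 0.0405, 0.0981]
ee_rot: [2.336, 1.762, 0.226]
wrist_force: [2.3, -1.0, -0.7]
grip_width: 0.936
time_s: 21.55
ee_pos: [0.7234, 0.0393, 0.1016]
ee_rot: [2.332, 1.758, 0.233]
wrist_force: [3.8, -1.4, 3.9]
grip_width: 0.935
t 21.55 tcp [0.7234 0.0393 0.1016] clamp [-0.1725 -0.0004  0.1016] jaw az -15.95 z [ 0.252 -0.073 -0.965] F [ 3.82 -1.38  3.89] gw 0.935 q [ 0.03  0.5   1.15 -0.09  1.24  0.33]
org 60 [-0.04610243 -0.00628492  0.05154074] [-0.03852013  0.01527601  0.06144461]
t 21.6 tcp [0.7227 0.0396 0.1014] clamp [-0.1717 -0.0005  0.1014] jaw az -15.94 z [ 0.251 -0.073 -0.965] F [ 3.73 -0.76  3.72] gw 0.937 q [ 0.04  0.5   1.15 -0.09  1.24  0.33]
```

```bash
python3 -m inch '[[-0.154,0.043,0,0,0,0],[-0.154,0.043,0,0,0,0],[-0.154,0.043,0,0,0,0],[-0.154,0.043,0,0,0,0],[-0.154,0.043,0,0,0,0],[-0.154,0.043,0,0,0,0],[-0.154,0.043,0,0,0,0],[-0.154,0.043,0,0,0,0]]'
cat > look.py <<'E'
import sys
from h import *
from fit import fit
p,d,W=snap("scene"); crop(p,170,280,270,400,5,f"pics/{sys.argv[1]}.png")
R,O,rc,_=fit("scene",p,W); print("org",len(O),np.median(toc(O),0),np.percentile(toc(O),90,0))
C=toc(W); m=(C[...,2]>0.058)&(C[...,2]<0.08)&(C[...,0]>-0.05)&(C[...,0]<0.035)&(np.abs(C[...,1])<0.035)&(p.max(-1)<110)
c=C[m]; print("rim mid",(np.percentile(c,2,0)+np.percentile(c,98,0))/2,"ext",np.percentile(c,98,0)-np.percentile(c,2,0))
st()
E
python3 look.py s8
```

```text
time_s: 22.6
ee_pos: [0.6915, 0.0481, 0.0986]
ee_rot: [2.335, 1.761, 0.227]
wrist_force: [5.2, -0.0, 0.6]
grip_width: 0.94
org 67 [-0.04270782 -0.00244709  0.05284719] [-0.03529611  0.01864692  0.06097253]
rim mid [-0.00318244 -0.00030807  0.06786988] ext [0.07097105 0.05533319 0.01927134]
t 22.65 tcp [0.6912 0.0482 0.0986] clamp [-0.139  -0.0003  0.0986] jaw az -15.92 z [ 0.246 -0.072 -0.967] F [ 5.17 -0.08  2.88] gw 0.939 q [ 0.05  0.42  1.26 -0.09  1.22  0.35]
```

View pics/s8.png

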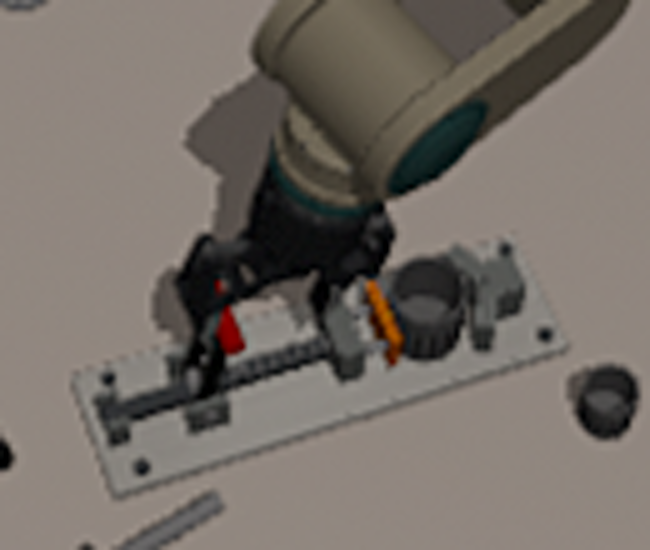

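```bash
python3 -m inch '[[-0.11,0.031,0,0,0,0],[-0.11,0.031,0,0,0,0],[-0.11,0.031,0,0,0,0],[-0.11,0.031,0,0,0,0],[-0.11,0.031,0,0,0,0],[-0.11,0.031,0,0,0,0],[0,0,0,0,0,0],[0,0,0,0,0,0]]'
python3 look.py s9
```

```text
time_s: 23.65
ee_pos: [0.6748, 0.0522, 0.0972]
ee_rot: [2.336, 1.761, 0.225]
wrist_force: [9.7, -1.2, -4.0]
grip_width: 0.937
org 67 [-0.03540396 -0.00539539  0.05083451] [-0.02677435  0.01628058  0.06093602]
rim mid [ 0.0014446  -0.00152649  0.06811003] ext [0.06180961 0.05527265 0.01924328]
t 23.7 tcp [0.6748 0.0522 0.0973] clamp [-0.1222  0.0002  0.0973] jaw az -15.94 z [ 0.245 -0.073 -0.967] F [ 9.05 -0.6  -2.97] gw 0.933 q [ 0.06  0.38  1.32 -0.09  1.21  0.36]
```

View pics/s9.png

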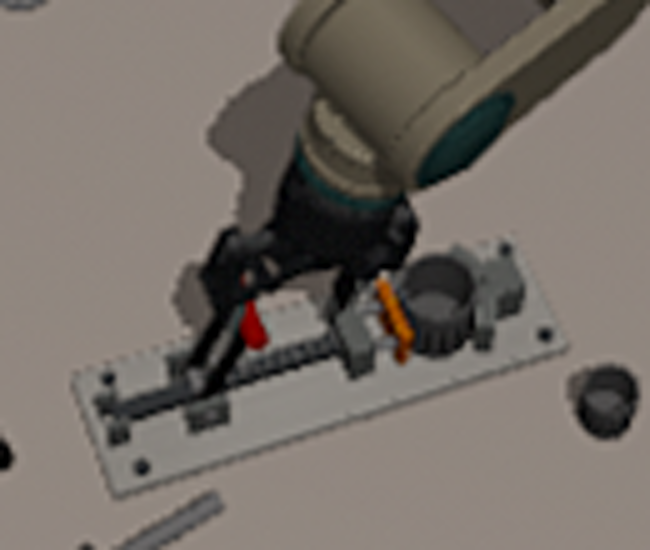

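Force has risen to 9 N, which could mean the end stop or the cup coming home. I'll fit the cup's rim to tell which.

```bash
cat > cupfit.py <<'E'
from h import *
from scipy.optimize import least_squares
def cupfit(W,p,lo=0.064):
    C=toc(W); m=(C[...,2]>lo)&(C[...,2]<0.079)&(C[...,0]>-0.05)&(C[...,0]<0.045)&(np.abs(C[...,1])<0.04)&(p.max(-1)<130)
    hs=cv2.cvtColor(np.ascontiguousarray(p),cv2.COLOR_RGB2HSV); m&=hs[...,1]<90
    c=C[m]
    f=lambda v: np.hypot(c[:,0]-v[0],c[:,1]-v[1])-0.0268
    r=least_squares(f,[-0.005,0],loss="soft_l1",f_scale=0.002); return r.x,len(c),np.sqrt(np.mean(r.fun**2)),c
if __name__=="__main__":
    for i in range(2):
        p,d,W=snap("scene")
        for lo in (0.062,0.066): x,n,e,c=cupfit(W,p,lo); print(lo,x.round(4),n,e.round(4),c.min(0).round(3),c.max(0).round(3))
    st()
E
python3 cupfit.py
```

```text
0.062 [-0.0026 -0.0016] 78 0.0033 [-0.03  -0.032  0.062] [0.041 0.028 0.079]
0.066 [-0.0028 -0.0012] 57 0.0017 [-0.03  -0.03   0.066] [0.023 0.028 0.079]
0.062 [-0.0023 -0.0017] 73 0.0027 [-0.03  -0.035  0.062] [0.034 0.026 0.079]
0.066 [-0.0025 -0.0014] 52 0.0016 [-0.03  -0.029  0.066] [0.024 0.026 0.079]
t 23.8 tcp [0.6748 0.0523 0.0973] clamp [-0.1222  0.0002  0.0973] jaw az -15.94 z [ 0.244 -0.073 -0.967] F [ 9.22 -1.27 -2.26] gw 0.935 q [ 0.06  0.38  1.32 -0.09  1.21  0.36]
```

The cup centre is at about -2.5 mm, so it is nearly home, and the trigger is at about 0.61 rad, near its stop. Next is a return, followed by a careful last stroke.

```bash
python3 -m inch '[[0.33,-0.093,0,0,0,0],[0.33,-0.093,0,0,0,0],[0.33,-0.093,0,0,0,0],[0.33,-0.093,0,0,0,0],[0.33,-0.093,0,0,0,0],[0.33,-0.093,0,0,0,0],[0.33,-0.093,0,0,0,0],[0.33,-0.093,0,0,0,0]]'
python3 look.py s10; python3 cupfit.py
python3 -m inch '[[-0.2,0.056,0,0,0,0],[-0.2,0.056,0,0,0,0],[-0.2,0.056,0,0,0,0],[-0.2,0.056,0,0,0,0],[-0.2,0.056,0,0,0,0],[-0.2,0.056,0,0,0,0],[0,0,0,0,0,0],[0,0,0,0,0,0]]'
python3 look.py s11; python3 cupfit.py
```

```text
time_s: 24.8
ee_pos: [0.7414, 0.0341, 0.0986]
ee_rot: [2.335, 1.762, 0.227]
wrist_force: [-0.3, 0.3, -0.3]
grip_width: 0.935
org 68 [-0.03550719 -0.00700587  0.05347803] [-0.02765708  0.0169729   0.06057256]
rim mid [ 0.00181226 -0.00186438  0.06819088] ext [0.06248623 0.05502639 0.01979882]
t 24.85 tcp [0.7421 0.0337 0.0987] clamp [-1.92e-01 -1.00e-04  9.87e-02] jaw az -15.94 z [ 0.246 -0.072 -0.967] F [-0.34 -0.66  0.63] gw 0.935 q [ 0.03  0.55  1.08 -0.08  1.26  0.32]
0.062 [-0.0025 -0.0006] 65 0.0024 [-0.03  -0.035  0.062] [0.026 0.028 0.077]
0.066 [-0.0026 -0.0004] 49 0.0018 [-0.03  -0.029  0.067] [0.023 0.028 0.077]
0.062 [-0.0017 -0.0012] 72 0.0044 [-0.03  -0.031  0.062] [0.044 0.029 0.079]
0.066 [-0.0028 -0.0013] 47 0.0023 [-0.03  -0.031  0.066] [0.025 0.029 0.079]
t 24.95 tcp [0.7413 0.034  0.0987] clamp [-0.1912 -0.0002  0.0987] jaw az -15.94 z [ 0.246 -0.072 -0.967] F [ 0.4  -0.75 -0.56] gw 0.934 q [ 0.03  0.55  1.08 -0.08  1.26  0.32]
time_s: 25.95
ee_pos: [0.7113, 0.0424, 0.0989]
ee_rot: [2.335, 1.761, 0.228]
wrist_force: [2.6, -0.2, 3.5]
grip_width: 0.935
org 66 [-0.03440067 -0.00740573  0.0532997 ] [-0.02765745  0.01801841  0.06004711]
rim mid [ 0.00085291 -0.00196485  0.06774732] ext [0.05980178 0.0541047  0.01933636]
t 26.0 tcp [0.7113 0.0424 0.0989] clamp [-0.16   -0.0002  0.0989] jaw az -15.94 z [ 0.246 -0.072 -0.966] F [ 2.05 -0.37  2.93] gw 0.938 q [ 0.04  0.47  1.19 -0.09  1.23  0.34]
0.062 [-0.0027 -0.0012] 72 0.0022 [-0.031 -0.029  0.062] [0.028 0.027 0.078]
0.066 [-0.0027 -0.0011] 53 0.0018 [-0.031 -0.029  0.066] [0.025 0.027 0.078]
0.062 [-0.0021 -0.0014] 80 0.0028 [-0.03  -0.03   0.062] [0.033 0.028 0.077]
0.066 [-0.0022 -0.0011] 57 0.0017 [-0.03  -0.03   0.066] [0.026 0.028 0.077]
t 26.1 tcp [0.7114 0.0424 0.0989] clamp [-0.16   -0.0002  0.0989] jaw az -15.94 z [ 0.246 -0.072 -0.966] F [ 3.77 -0.64  3.46] gw 0.93 q [ 0.04  0.47  1.19 -0.09  1.23  0.34]
```

```bash
cat > f.py <<'E'
from h import *
s=read_state(); F=[-(s['wrist_force'][:2]@ex)]
print("x",toc(s['ee_pos']).round(4),"Fpush",F[0].round(2),"Fz",s['wrist_force'][2].round(2),"t",round(s['time_s'],2))
E
python3 -m inch '[[-0.096,0.027,0,0,0,0],[-0.096,0.027,0,0,0,0],[-0.096,0.027,0,0,0,0],[-0.096,0.027,0,0,0,0],[0,0,0,0,0,0],[0,0,0,0,0,0],[0,0,0,0,0,0],[0,0,0,0,0,0]]'; python3 f.py; python3 look.py s12; python3 f.py;  python3 cupfit.py;python3 f.py
```

```text
time_s: 27.1
ee_pos: [0.7017, 0.045, 0.0989]
ee_rot: [2.335, 1.761, 0.227]
wrist_force: [2.9, -0.8, 4.0]
grip_width: 0.94
x [-0.15   -0.      0.0989] Fpush 3.04 Fz 4.0 t 27.1
org 67 [-0.03592875 -0.00560612  0.05207824] [-0.02756958  0.01957743  0.06084537]
rim mid [ 0.00010574 -0.00194967  0.06777463] ext [0.06164075 0.054309   0.01929755]
t 27.15 tcp [0.7017 0.045  0.0989] clamp [-1.50e-01 -1.00e-04  9.89e-02] jaw az -15.94 z [ 0.246 -0.073 -0.966] F [3.02 0.29 3.73] gw 0.935 q [ 0.04  0.44  1.23 -0.09  1.23  0.34]
x [-1.50e-01 -1.00e-04  9.89e-02] Fpush 2.83 Fz 3.73 t 27.15
0.062 [-0.0025 -0.0004] 71 0.003 [-0.03  -0.03   0.062] [0.044 0.028 0.078]
0.066 [-0.0026 -0.0002] 44 0.0014 [-0.03  -0.028  0.066] [0.025 0.028 0.078]
0.062 [-0.0027 -0.0012] 70 0.002 [-0.03  -0.03   0.063] [0.028 0.027 0.078]
0.066 [-0.0027 -0.001 ] 53 0.0019 [-0.03  -0.028  0.066] [0.025 0.027 0.078]
t 27.25 tcp [0.7017 0.045  0.0989] clamp [-1.50e-01 -1.00e-04  9.89e-02] jaw az -15.94 z [ 0.246 -0.073 -0.966] F [ 2.84 -0.32  3.36] gw 0.936 q [ 0.04  0.44  1.23 -0.09  1.23  0.34]
x [-1.50e-01 -1.00e-04  9.89e-02] Fpush 2.82 Fz 3.36 t 27.25
```

```bash
python3 -m inch '[[-0.065,0.018,0,0,0,0],[-0.065,0.018,0,0,0,0],[-0.065,0.018,0,0,0,0],[0,0,0,0,0,0],[0,0,0,0,0,0],[0,0,0,0,0,0],[0,0,0,0,0,0],[0,0,0,0,0,0]]'; python3 f.py; python3 look.py s13; python3 f.py;  python3 cupfit.py;python3 f.py
```

```text
time_s: 28.25
ee_pos: [0.6968, 0.0464, 0.0989]
ee_rot: [2.335, 1.761, 0.228]
wrist_force: [3.8, -1.2, 1.8]
grip_width: 0.938
x [-1.449e-01 -1.000e-04  9.890e-02] Fpush 4.02 Fz 1.78 t 28.25
org 62 [-0.03437907 -0.00603136  0.05312246] [-0.02838674  0.0126695   0.06073573]
rim mid [ 0.00104955 -0.00118531  0.06665501] ext [0.06471536 0.05395745 0.01701713]
t 28.3 tcp [0.6968 0.0464 0.0989] clamp [-1.449e-01 -1.000e-04  9.890e-02] jaw az -15.94 z [ 0.246 -0.072 -0.966] F [ 4.96 -0.22  1.24] gw 0.937 q [ 0.05  0.43  1.24 -0.09  1.22  0.35]
x [-1.449e-01 -1.000e-04  9.890e-02] Fpush 4.83 Fz 1.24 t 28.3
0.062 [-0.0019 -0.0012] 64 0.0017 [-0.029 -0.028  0.062] [0.026 0.026 0.078]
0.066 [-0.0017 -0.0015] 47 0.0015 [-0.029 -0.028  0.066] [0.026 0.026 0.078]
0.062 [-0.002  -0.0016] 72 0.0031 [-0.029 -0.032  0.062] [0.043 0.028 0.079]
0.066 [-0.0024 -0.0014] 52 0.002 [-0.029 -0.032  0.066] [0.024 0.028 0.079]
t 28.4 tcp [0.6968 0.0464 0.0989] clamp [-1.449e-01 -1.000e-04  9.890e-02] jaw az -15.94 z [ 0.246 -0.072 -0.966] F [ 5.23 -0.47  0.45] gw 0.941 q [ 0.05  0.43  1.24 -0.09  1.22  0.35]
x [-1.449e-01 -1.000e-04  9.890e-02] Fpush 5.16 Fz 0.45 t 28.4
```

```bash
python3 -m inch '[[-0.077,0.0217,0,0,0,0],[-0.077,0.0217,0,0,0,0],[-0.077,0.0217,0,0,0,0],[0,0,0,0,0,0],[0,0,0,0,0,0],[0,0,0,0,0,0],[0,0,0,0,0,0],[0,0,0,0,0,0]]'; python3 f.py; python3 look.py s14; python3 f.py;  python3 cupfit.py;python3 f.py
```

```text
time_s: 29.4
ee_pos: [0.6909, 0.0481, 0.0986]
ee_rot: [2.335, 1.761, 0.227]
wrist_force: [6.8, 0.4, 0.2]
grip_width: 0.934
x [-1.388e-01 -1.000e-04  9.860e-02] Fpush 6.44 Fz 0.17 t 29.4
org 62 [-0.03484853 -0.00775987  0.05153167] [-0.02527515  0.01319627  0.06152644]
rim mid [ 0.00140255 -0.00155487  0.06781117] ext [0.06211043 0.05576167 0.01940992]
t 29.45 tcp [0.6909 0.0481 0.0986] clamp [-1.388e-01 -1.000e-04  9.860e-02] jaw az -15.93 z [ 0.246 -0.072 -0.967] F [ 5.87 -0.53  0.59] gw 0.939 q [ 0.05  0.42  1.26 -0.09  1.22  0.35]
x [-1.388e-01 -1.000e-04  9.860e-02] Fpush 5.79 Fz 0.59 t 29.45
0.062 [-0.0018 -0.0011] 73 0.0021 [-0.029 -0.028  0.062] [0.026 0.028 0.077]
0.066 [-0.0021 -0.0011] 51 0.0017 [-0.029 -0.028  0.066] [0.026 0.026 0.077]
0.062 [-0.0021 -0.0019] 76 0.0039 [-0.031 -0.04   0.062] [0.037 0.028 0.079]
0.066 [-0.0026 -0.0017] 56 0.0019 [-0.031 -0.03   0.066] [0.024 0.028 0.079]
t 29.55 tcp [0.6909 0.048  0.0986] clamp [-1.389e-01 -1.000e-04  9.860e-02] jaw az -15.94 z [ 0.246 -0.072 -0.967] F [ 6.39 -1.14 -0.49] gw 0.942 q [ 0.05  0.42  1.26 -0.09  1.22  0.35]
x [-1.389e-01 -1.000e-04  9.860e-02] Fpush 6.46 Fz -0.49 t 29.55
```

View pics/s14.png

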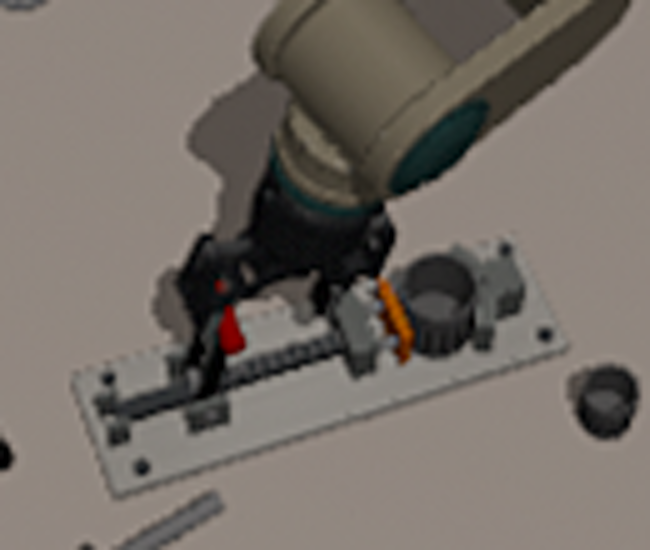

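While the force rises (5→6.2 N), pad and cup stand still. So the cup is home and the pad is compressing. I'll measure the compression from the images: jaw block shift against pad shift since the first frame.

```bash
cat > comp.py <<'E'
from h import *
def shift(a,b,cx,w,lim):
    # displacement (m along ex) of patch centred at clamp point cx (x,y,z) in image a to b
    best=[]
    P=lambda x: proj(np.r_[tow(x,cx[1]),cx[2]],"scene")
    A=cv2.cvtColor(a,cv2.COLOR_RGB2LAB).astype(np.float32); B=cv2.cvtColor(b,cv2.COLOR_RGB2LAB).astype(np.float32)
    pa=P(cx[0]); t=cv2.getRectSubPix(A[...,w[2]].copy(),(w[0],w[1]),tuple(map(float,pa)))
    ds=np.arange(0,lim,0.0005); sc=[]
    for dd in ds:
        m=-2
        for off in (-0.5,0,0.5):
            q=P(cx[0]+dd)+[0,off]; u=cv2.getRectSubPix(B[...,w[2]].copy(),(w[0],w[1]),tuple(map(float,q)))
            m=max(m,np.corrcoef(t.ravel(),u.ravel())[0,1])
        sc.append(m)
    sc=np.array(sc); i=sc.argmax(); lo,hi=max(i-4,0),min(i+5,len(ds)); k=np.polyfit(ds[lo:hi],sc[lo:hi],2)
    return ds[i],-k[1]/2/k[0],sc[i]
def comp(b,verbose=True):
    a=cv2.imread("pics/scene0.png")[:,:,::-1].copy(); b=np.ascontiguousarray(b)
    for nm,cx,w in (("pad b",(-0.069,0.0,0.036),(12,14,2)),("pad lo",(-0.069,0.010,0.030),(12,12,2)),("blk",(-0.092,0.005,0.04),(11,16,0)),("blk lo",(-0.092,0.015,0.035),(11,14,0))):
        print(nm,[round(float(v),4) for v in shift(a,b,cx,w,0.06)])
if __name__=="__main__":
    import sys
    p,d,W=snap("scene"); np.savez(f"pics/{sys.argv[1]}.npz",p=p,d=d); comp(p)
E
python3 comp.py c1
python3 - <<'E'
from h import *
a=cv2.imread("pics/scene0.png"); 
for x,y,z in ((-0.069,0,0.036),(-0.092,0.005,0.04),(-0.092,0.015,0.035)):
    q=proj(np.r_[tow(x,y),z],"scene"); print(q)
E
```

```text
pad b [0.0355, 0.0358, 0.9766]
pad lo [0.0355, 0.036, 0.9704]
blk [0.0365, 0.0363, 0.8228]
blk lo [0.037, 0.0368, 0.5887]
[338.81700274 237.18226141]
[332.27888863 237.46686007]
[331.2227698  235.78095425]
```

Run:
```python
from comp import *
a=cv2.imread("pics/scene0.png")[:,:,::-1].copy(); b=np.load("pics/c1.npz")["p"]
for cx,w in (((-0.095,-0.01,0.04),(7,12,0)),((-0.098,-0.01,0.04),(7,12,0)),((-0.098,0,0.045),(7,12,0)),((-0.098,-0.015,0.04),(6,12,0)),((-0.1,-0.01,0.04),(9,12,0)),((-0.069,0,0.036),(7,12,2)),((-0.069,-0.01,0.036),(7,12,2)),((-0.069,-0.01,0.036),(7,12,1))):
    print(cx,w,proj(np.r_[tow(cx[0],cx[1]),cx[2]],"scene").round(1),[round(float(v),4) for v in shift(a,b,cx,w,0.06)])
crop(a,215,265,300,360,10,"pics/z0.png"); crop(b,205,255,320,380,10,"pics/z1.png")
```

```text
(-0.095, -0.01, 0.04) (7, 12, 0) [333.  241.3] [0.036, 0.0362, 0.9518]
(-0.098, -0.01, 0.04) (7, 12, 0) [332.2 241.5] [0.036, 0.0363, 0.9616]
(-0.098, 0, 0.045) (7, 12, 0) [331.2 238.5] [0.0365, 0.0371, 0.9768]
(-0.098, -0.015, 0.04) (6, 12, 0) [332.7 242.7] [0.0365, 0.0367, 0.976]Traceback (most recent call last):
  File "<stdin>", line 4, in <module>
  File "comp.py", line 12, in shift
    q=P(cx[0]+dd)+[0,off]; u=cv2.getRectSubPix(B[...,w[2]].copy(),(w[0],w[1]),tuple(map(float,q)))
      ~^^^^^^^^^^
  File "comp.py", line 5, in <lambda>
    P=lambda x: proj(np.r_[tow(x,cx[1]),cx[2]],"scene")
                ~~~~^^^^^^^^^^^^^^^^^^^^^^^^^^^^^^^^^^^
  File "h.py", line 10, in proj
    c=get_calibration(n);K=c["camera_matrix"];T=c["T"]
ValueError: time passes only in moves, steps and waits
```

Too many calibration reads without a move. I'll cache the calibration in my helper, using the values printed at the start.

```bash
python3 - <<'E'
s=open('h.py').read()
s=s.replace('from bench import *','''from bench import *
_cal={"scene":dict(camera_matrix=np.array([[502.39932262,0,319.85327951],[0,502.39932262,199.89813665],[0,0,1]]),T=np.array([[-0.8079747,0.49616187,-0.31780542,1.17757823],[0.5891794,0.68643565,-0.42623203,0.69469857],[0.00667289,-0.5316291,-0.84695099,1.61183856],[0,0,0,1]]))}
def get_calibration(n): return _cal[n]
''')
open('h.py','w').write(s)
E
python3 - <<'E'
from comp import *
a=cv2.imread("pics/scene0.png")[:,:,::-1].copy(); b=np.load("pics/c1.npz")["p"]
for cx,w in (((-0.1,-0.01,0.04),(9,12,0)),((-0.105,0,0.045),(7,12,0)),((-0.102,-0.01,0.04),(6,12,0)),((-0.069,0,0.036),(7,12,2)),((-0.069,-0.01,0.036),(7,12,2)),((-0.069,-0.01,0.036),(7,12,1)),((-0.066,-0.01,0.036),(7,12,2))):
    print(cx,w,proj(np.r_[tow(cx[0],cx[1]),cx[2]],"scene").round(1),[round(float(v),4) for v in shift(a,b,cx,w,0.06)])
crop(a,215,265,300,360,10,"pics/z0.png"); crop(b,205,255,320,380,10,"pics/z1.png")
E
```

```text
(-0.1, -0.01, 0.04) (9, 12, 0) [331.7 241.7] [0.0365, 0.0364, 0.9657]
(-0.105, 0, 0.045) (7, 12, 0) [329.4 239.1] [0.036, 0.0366, 0.9675]
(-0.102, -0.01, 0.04) (6, 12, 0) [331.2 241.9] [0.0365, 0.0365, 0.9798]
(-0.069, 0, 0.036) (7, 12, 2) [338.8 237.2] [0.0355, 0.0359, 0.9694]
(-0.069, -0.01, 0.036) (7, 12, 2) [339.9 239.5] [0.0355, 0.0358, 0.9564]
(-0.069, -0.01, 0.036) (7, 12, 1) [339.9 239.5] [0.036, 0.036, 0.9539]
(-0.066, -0.01, 0.036) (7, 12, 2) [340.6 239.3] [0.0365, 0.0359, 0.9677]
```

View pics/z1.png

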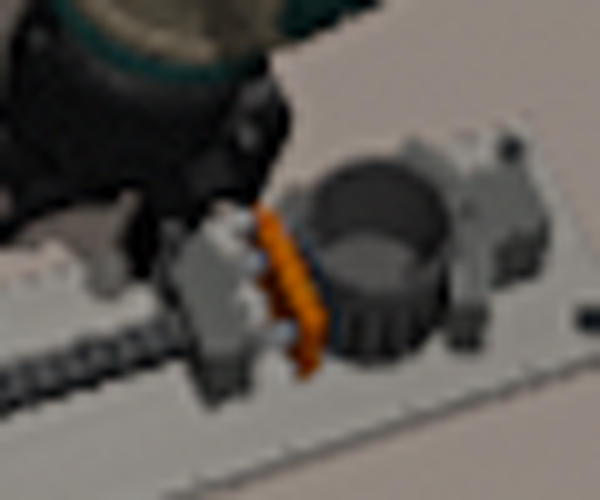

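View pics/z0.png

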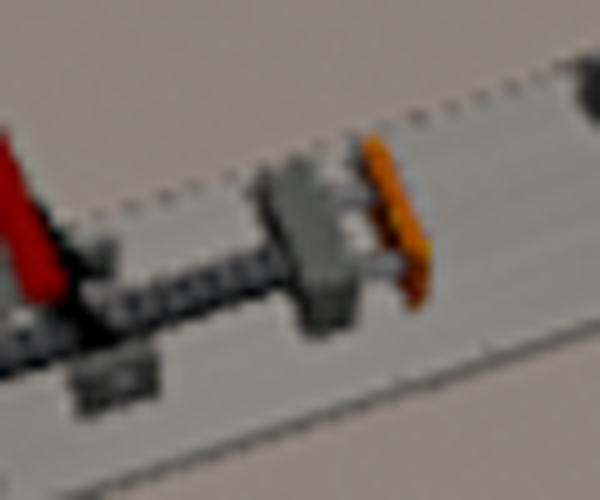

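Compression so far is small: block shift about 36.5 mm against pad shift 35.9 mm. I'll push on in small steps.

```bash
python3 -m inch '[[-0.077,0.0217,0,0,0,0],[-0.077,0.0217,0,0,0,0],[-0.077,0.0217,0,0,0,0],[0,0,0,0,0,0],[0,0,0,0,0,0],[0,0,0,0,0,0],[0,0,0,0,0,0],[0,0,0,0,0,0]]'; python3 f.py
cat > c2.py <<'E'
from comp import *
import sys
a=cv2.imread("pics/scene0.png")[:,:,::-1].copy(); p,d,W=snap("scene"); np.savez(f"pics/{sys.argv[1]}.npz",p=p,d=d); b=np.ascontiguousarray(p)
B=[shift(a,b,cx,w,0.06)[1] for cx,w in (((-0.1,-0.01,0.04),(9,12,0)),((-0.102,-0.01,0.04),(6,12,0)),((-0.098,-0.015,0.04),(6,12,0)),((-0.098,0,0.045),(7,12,0)))]
O=[shift(a,b,cx,w,0.06)[1] for cx,w in (((-0.069,0,0.036),(7,12,2)),((-0.069,-0.01,0.036),(7,12,2)),((-0.069,-0.01,0.036),(7,12,1)))]
print("blk",np.round(B,4),"pad",np.round(O,4),"comp mm",1e3*(np.mean(B)-np.mean(O)))
E
python3 c2.py c2; python3 f.py; python3 cupfit.py; python3 f.py
```

```text
time_s: 30.6
ee_pos: [0.6851, 0.0497, 0.0979]
ee_rot: [2.335, 1.761, 0.227]
wrist_force: [8.8, -0.1, -3.0]
grip_width: 0.935
x [-1.328e-01 -1.000e-04  9.790e-02] Fpush 8.55 Fz -3.03 t 30.6
blk [0.0381 0.0384 0.0383 0.0395] pad [0.036  0.0359 0.0363] comp mm 2.5179124567540208
x [-1.328e-01 -1.000e-04  9.800e-02] Fpush 8.41 Fz -3.09 t 30.65
0.062 [-0.0017 -0.0011] 72 0.0028 [-0.029 -0.029  0.062] [0.036 0.027 0.078]
0.066 [-0.0017 -0.0008] 53 0.0018 [-0.029 -0.029  0.066] [0.025 0.027 0.078]
0.062 [-0.0015 -0.001 ] 65 0.0022 [-0.029 -0.031  0.062] [0.025 0.028 0.078]
0.066 [-0.0017 -0.0016] 49 0.0018 [-0.029 -0.031  0.066] [0.025 0.027 0.078]
t 30.75 tcp [0.6851 0.0497 0.098 ] clamp [-1.328e-01 -1.000e-04  9.800e-02] jaw az -15.93 z [ 0.246 -0.072 -0.967] F [ 8.45 -0.95 -2.75] gw 0.939 q [ 0.05  0.4   1.28 -0.09  1.21  0.35]
x [-1.328e-01 -1.000e-04  9.800e-02] Fpush 8.39 Fz -2.75 t 30.75
```

By image the compression is about 2.5 mm (about 5 N); the push force suggests about 8 N. One more step of about 7 mm at the bar adds roughly 5 N.

```bash
python3 -m inch '[[-0.09,0.0253,0,0,0,0],[-0.09,0.0253,0,0,0,0],[-0.09,0.0253,0,0,0,0],[0,0,0,0,0,0],[0,0,0,0,0,0],[0,0,0,0,0,0],[0,0,0,0,0,0],[0,0,0,0,0,0]]'; python3 f.py
python3 c2.py c3; python3 f.py; python3 cupfit.py; python3 f.py; python3 -c "
from h import *
b=np.load('pics/c3.npz')['p']; crop(b,200,260,320,390,10,'pics/z3.png')"
```

```text
time_s: 31.75
ee_pos: [0.6787, 0.051, 0.098]
ee_rot: [2.335, 1.76, 0.227]
wrist_force: [11.8, -1.8, -4.3]
grip_width: 0.937
x [-0.1262  0.0004  0.098 ] Fpush 11.85 Fz -4.31 t 31.75
blk [0.0401 0.0409 0.0401 0.0409] pad [0.0362 0.0361 0.0363] comp mm 4.35306092235252
x [-0.1262  0.0003  0.0981] Fpush 11.59 Fz -3.83 t 31.8
0.062 [-0.0015 -0.0011] 74 0.0022 [-0.031 -0.03   0.062] [0.029 0.027 0.077]
0.066 [-0.0016 -0.0011] 52 0.0018 [-0.031 -0.03   0.066] [0.026 0.027 0.077]
0.062 [-0.0011 -0.0009] 73 0.002 [-0.029 -0.028  0.062] [0.029 0.029 0.078]
0.066 [-0.0013 -0.0012] 48 0.0018 [-0.028 -0.028  0.066] [0.025 0.029 0.078]
t 31.9 tcp [0.6787 0.051  0.098 ] clamp [-0.1262  0.0003  0.098 ] jaw az -15.95 z [ 0.246 -0.073 -0.966] F [11.15 -1.11 -3.81] gw 0.935 q [ 0.06  0.39  1.3  -0.09  1.21  0.36]
x [-0.1262  0.0003  0.098 ] Fpush 11.03 Fz -3.81 t 31.9
```

View pics/z3.png

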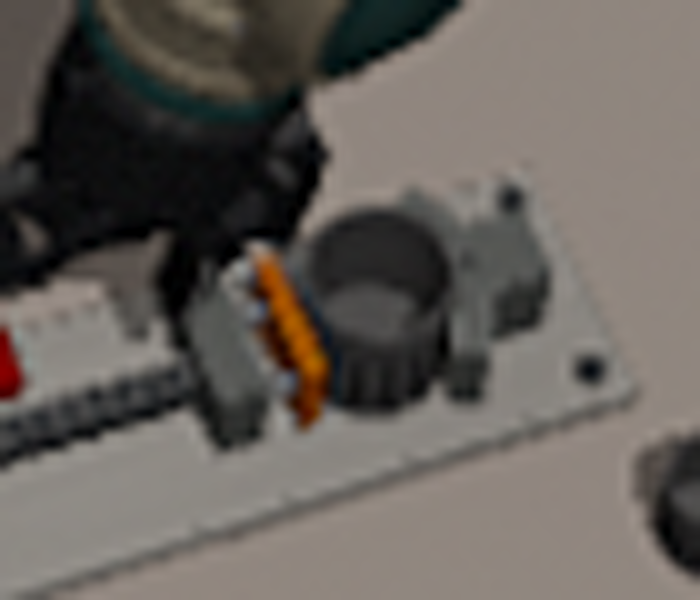

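The pad is compressed about 4.4 mm by image, with the cup seated in the V and upright. I'll hold for a second to check it's steady.

```bash
python3 -m inch '[[0,0,0,0,0,0],[0,0,0,0,0,0],[0,0,0,0,0,0],[0,0,0,0,0,0],[0,0,0,0,0,0],[0,0,0,0,0,0],[0,0,0,0,0,0],[0,0,0,0,0,0]]'; python3 f.py
python3 c2.py c4; python3 f.py; python3 cupfit.py; python3 f.py
python3 - <<'E'
from h import *
a=cv2.imread("pics/scene0.png"); p=np.load("pics/c4.npz")["p"][:,:,::-1]
cv2.imwrite("pics/full.png",p)
E
```

```text
time_s: 32.9
ee_pos: [0.6787, 0.0511, 0.098]
ee_rot: [2.335, 1.76, 0.227]
wrist_force: [11.1, -2.3, -4.5]
grip_width: 0.938
x [-0.1262  0.0003  0.098 ] Fpush 11.34 Fz -4.48 t 32.9
blk [0.0401 0.0408 0.0401 0.0409] pad [0.0361 0.0361 0.0363] comp mm 4.327960576526284
x [-0.1262  0.0003  0.098 ] Fpush 10.72 Fz -4.17 t 32.95
0.062 [-0.0011 -0.0009] 71 0.003 [-0.028 -0.028  0.062] [0.044 0.028 0.077]
0.066 [-0.0015 -0.0008] 50 0.0018 [-0.028 -0.028  0.066] [0.026 0.028 0.077]
0.062 [-0.0018 -0.0017] 71 0.0017 [-0.029 -0.03   0.062] [0.025 0.026 0.078]
0.066 [-0.0019 -0.0015] 56 0.0017 [-0.029 -0.029  0.066] [0.025 0.026 0.078]
t 33.05 tcp [0.6787 0.0511 0.098 ] clamp [-0.1262  0.0003  0.098 ] jaw az -15.95 z [ 0.246 -0.073 -0.966] F [10.23 -2.13 -3.22] gw 0.933 q [ 0.06  0.39  1.3  -0.09  1.21  0.36]
x [-0.1262  0.0003  0.098 ] Fpush 10.42 Fz -3.22 t 33.05
```

View pics/full.png

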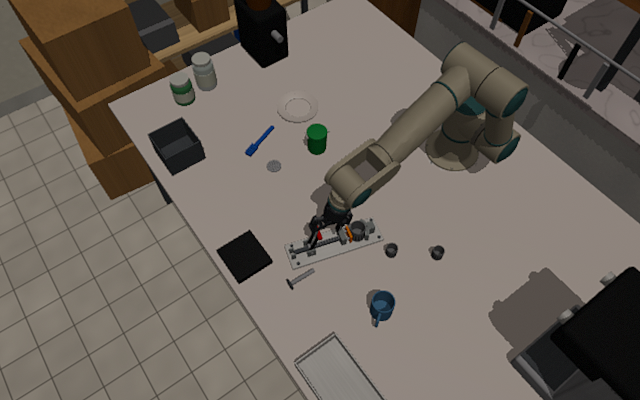

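Everything is steady and the bystanders are where they were. The cup is at (358,231), held between the pad and the V, and the hand is on the trigger. Handing in.

```bash
python3 -c "from bench import job; print(job.sign_off())"
```

```text
the job is handed in; nothing more can be done
None
```

I stood the large grey cup upright in the holder's bay, let go of it, and pumped the trigger four times. I handed the job in at about 33 s with the finger still holding the trigger pushed.

**Last checks**
- **Cup position:** it measures about 1.5 mm short of the seat along the holder and 1 mm to the side, inside the limits. It stayed put and upright while the force rose, so it is home in the V.
- **Steadiness:** push force, compression and hand position were unchanged over a 1 s hold, with about 11 N on the trigger.
- **Bystanders:** they look unmoved in the final picture. I judged that by eye.

**Grip estimates disagree:** the pictures show the pad pushed back about 4.3 mm, which is about 9 N and below the 10–14 N aim. The wrist force suggests about 14 N. Both are within the judged 6–20 N, but I couldn't measure the grip more exactly than that.

**Third stroke:** it ended near the trigger's stop with a 9 N push, and I did not measure the pad's compression there. The cup looked unharmed afterwards.

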